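# Shim the rocking plaster vibrator

## Robot

A 6-joint arm with a two-finger parallel gripper is mounted at the origin on the work surface. World frame = base frame: x ahead of the robot, y to its left, z up, the work surface at z = 0. Lengths are in m, angles in rad, forces in N, time in s.
With the tool pointing down it reaches from about 0.25 to 0.725 m from the base axis. Payload 9.7 kg.
Tool frame: the origin (TCP) lies on the centre line of the jaws, within the pads' length; the fingertips stand ctrl.tcp_to_tips ahead of it and the grasp point (between the pads) lies 2 mm behind it (ctrl.tcp_to_tips is the distance from the TCP to the fingertips, in m); z points along the fingers, y is the direction in which the jaws open and shut (so a half turn about z gives the same grasp; the last joint's range is limited). The gripper opens to 85 mm and grips with 20 to 120 N. Pads are 22 mm wide; open, the fingers measure 114 mm over their backs; the gripper's body (76 mm by 85 mm) begins 54 mm behind the grasp point. The pads swing forward as they close: fully open they stand 13 mm farther back than shut.
Start: joints at [-1.157, 0.087, 0.176, 1.66, 0, 1.571], TCP at [0.221, -0.504, 0.248] pointing down, gripper open.
Joint ranges: [-3.13, 3.13], [-0.85, 1.81], [-1.15, 1.24], [-2.2, 2.28], [-1.44, 1.52], [-3.14, 3.14]. Speed limits (rad/s): [2.22, 2.22, 2.57, 3.14, 3.14, 3.14].

## Interface

Orientations are given as [roll, pitch, yaw] about the fixed x, y, z axes, in that order (R = Rz(yaw) Ry(pitch) Rx(roll)).
In Python, from rig import ctrl, vision, close_job gives the robot as it stands.
- The arm moves only by the tool play_rows, never from a script. Its argument "motion" is a list of rows, each a list of 6 numbers: the shift along the tool's x, y, z in units of 25 mm (1.0 is 25 mm), then the turn, a rotation vector about the tool's x, y, z in units of 8 degrees (1.0 is 8 degrees). A call has 1 to 12 rows; each row shifts and turns the commanded pose from where the row before left it, along the tool's axes as they then stand; what a row does not reach is not made up. A row lasts 1/10 s, in which the tool goes at most 50 mm and 8.59 degrees, less where a joint would pass 70% of its speed; a pose out of reach is approached as far as the arm can. A call is refused whole if a number of a shift passes 1 or a number of a turn 1, either way. A call with a gripper value outside its range is refused whole. "fingers" is the finger opening in mm, from 0 to 85.4, set as the call begins (left out, the last holds). The fingers move at their own pace and stop on an object; "newtons" is the grip in N (left out, the last holds). Time passes only in rows, so rows that do not move let the fingers close. It gives the time, the measured TCP pose, the force and the opening at its end, in the units of the state.
- ctrl.read_state(): the state, without advancing time (a new reading comes with each control period).
- vision.get_image(name): name is "scene" or "top"; returns a dict with "pixels" (480x640x3 uint8, red, green, blue), "mtx" (3x3 intrinsics, pixels), "D" ([k1, k2, p1, p2, k3] as OpenCV has them; the pictures are not rectified), "rvec" (rotation vector, rad) and "tvec" (3), from world to camera coordinates, as OpenCV has them. Camera axes: x right, y down, z forward; pixel columns grow to the right and rows downward; lengths in m; the calibration is good to about 2 mm. A picture is of the moment at which its call begins. There is no depth.
- close_job(): hands the job in, once; it reports no verdict.
The state is a dict: "time_s": time; "joint_pos": joint angles; "joint_vel": joint speeds; "tau": joint torques, N m; "tool_pos": TCP position; "tool_rot": TCP orientation; "ft_force": force on the tool from outside, world axes, zero at the start; "wrist_torque": the same for the moment, N m; "grip_width": finger opening in m.
Only numpy, scipy, OpenCV 4.12 (cv2) and the standard library are available. Lean on these libraries where they do the work, as an engineer would, in place of code of your own. Each camera call takes 0.05 s, during which the arm holds its last target.

## Task

The plaster vibrator rocks and leans over one corner because that foot has lost its rubber. With the fingertips push the wooden wedge along the counter, thin end first, under that short foot until the vibrator stands level and no longer rocks, then press down on the opposite corner of its black top plate to check that it stays level, and move clear. Pick nothing up, do not shove the vibrator away from its place, and leave the bowl, spatula and jar alone.

Things in the scene. Friction and masses are not known exactly. Their poses are not given: they have to be found in the camera images.
- vibrator: Low loose bench vibrator, 3 kg: white housing 140 (x) x 190 (y) mm, 26 to 62 mm up; black plate 128 x 150 mm on it, surface 74 mm up. Round-bottomed feet, 28 mm across, at x +-80, y +-105 mm, under 38 mm lugs (top 44 mm, screw 49 mm up). Origin: its centre, at the underside of the three rubber feet; z up. At the start it leans 0.06 rad onto the short foot at x -80, y +105.
- short_foot (a point): Lowest point of the bare steel foot, 8 mm shorter than the three black rubber ones (vibrator frame x -80, y +105, z +8 mm). On the counter at the start; 8 mm above it when the vibrator is level.
- far_foot (a point): Lowest point of the rubber foot diagonally opposite the short one (vibrator frame x +80, y -105, z 0). At the start it hangs about 8 mm in the air; on the counter when level. The vibrator rocks about the line through the other two feet.
- check_corner (a point): Point on the black top plate near the corner diagonally opposite the short foot (vibrator frame x +45, y -68, z +74 mm): press down here from above, within about 40 mm of it, with 4 to 25 N.
- wedge: Loose plain wooden wedge, 80 g, 120 mm long, 44 mm wide, 20 mm high at its upright back, its top sloping evenly to a thin end 1.5 mm thick. Origin: centre of its underside; x points to the thin end. It lies on the vibrator's +y side and points to its -y, roughly at the short foot (within 0.13 rad, about 10 mm aside).
- wedge_tip (a point): Middle of the thin end's lower edge (wedge frame x +60 mm), 20 to 55 mm short of the short foot's centre at the start. The vibrator is level when the foot stands about 42 mm in from here, where the top is 8 mm high; it stays there by friction.
- wedge_back (a point): Middle of the wedge's upright back face, 10 mm above the counter (wedge frame x -60 mm): where to push. Lifting the foot takes a push of some 5 to 10 N and the vibrator stays put; pushed on past level, it takes 8 to 16 N and the vibrator starts to slide along.
- bowl: Bystander: loose grey mixing bowl, 100 mm across, 60 mm high, on the vibrator's -y side. Origin: centre of its underside.
- spatula: Bystander: loose spatula 190 mm long lying flat on the counter, on the vibrator's -y side. Lies along its own x, handle to -x.
- jar: Bystander: loose white jar, 60 mm across, 75 mm high, beyond the wedge's far side (+x of it). Origin: centre of its underside.
Things that resemble listed ones, but are neither listed nor needed, are in the scene too. Leave any yellow look-alike of the wedge alone.

How it is judged:
By the outcome, as a careful person would: the job done as asked, in the order asked, and still so for the second after the job is handed in, with the robot touching nothing.
It also fails if it takes over 48 s, if anything falls off the work surface, if the arm or the gripper's body presses on something with over 40 N, if the wrist force passes 120 N, or if a joint passes its speed limit or range.

## Working session

There is one attempt and no reset: what is moved stays moved. The work goes in short steps, Python scripts to look and compute and a tool call to move; the robot and the scene stay as the last step left them, time stands still between calls to the robot, and variables do not carry over. Pictures are saved under pics/ and viewed, and the job is handed in when it is done.

Besides the shell and the picture viewer there is one more tool, called after "Call:" by a JSON object that holds its "name" and its "arguments". play_rows: Moves the arm, as the interface text tells. Its arguments: {"type":"object","properties":{"motion":{"type":"array","items":{"type":"array","items":{"type":"number"}}},"fingers":{"type":"number"},"newtons":{"type":"number"}},"required":["motion"]}

```bash
mkdir -p pics; ls
python3 - <<'E'
from rig import ctrl, vision
import cv2,pickle
s=ctrl.read_state(); print(s, ctrl.tcp_to_tips)
for n in ["scene","top"]:
    im=vision.get_image(n); pickle.dump(im,open(f"{n}0.pkl","wb"))
    cv2.imwrite(f"pics/{n}0.png",im["pixels"][:,:,::-1]); print(n,im["mtx"],im["D"],im["rvec"],im["tvec"])
E
```

```text
pics
{'time_s': 0.0, 'joint_pos': array([-1.15700508e+00,  8.74545088e-02,  1.75097976e-01,  1.65982638e+00,
        2.44555021e-05,  1.57078748e+00]), 'joint_vel': array([ 0.00025489, -0.00128651,  0.00165526, -0.0002179 , -0.00137455,
        0.000618  ]), 'tau': array([-1.02534937e-03, -5.20385206e+01,  4.64804649e+01,  1.61666167e-02,
       -2.30821379e-04,  2.33772357e-05]), 'tool_pos': array([ 0.22105943, -0.50336841,  0.24756758]), 'tool_rot': array([-3.14020607e+00, -2.44677502e-05,  4.13800067e-01]), 'ft_force': array([ 0.02941642, -0.20893716,  0.37662022]), 'wrist_torque': array([-0.03450023,  0.03022742,  0.0141237 ]), 'grip_width': 0.08555071514482374} 0.017
scene [[547.780642     0.         322.84911423]
 [  0.         547.780642   233.18086544]
 [  0.           0.           1.        ]] [-0.06602112  0.          0.          0.          0.        ] [ 2.19170865  0.66222231 -0.33574923] [-0.4385323  -0.13457749  1.49292329]
top [[551.43808344   0.         326.66285688]
 [  0.         551.43808344 241.06853462]
 [  0.           0.           1.        ]] [-0.11944969  0.          0.          0.          0.        ] [ 2.14388436 -2.08062317  0.21652046] [-0.0194174  0.5369623  1.0435404]
```

View pics/scene0.png

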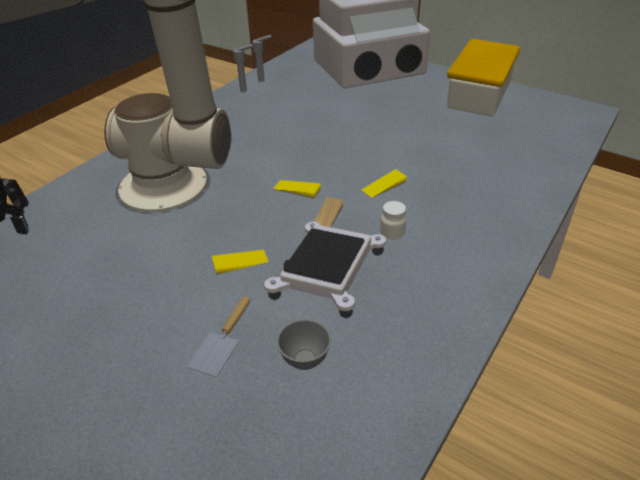

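View pics/top0.png

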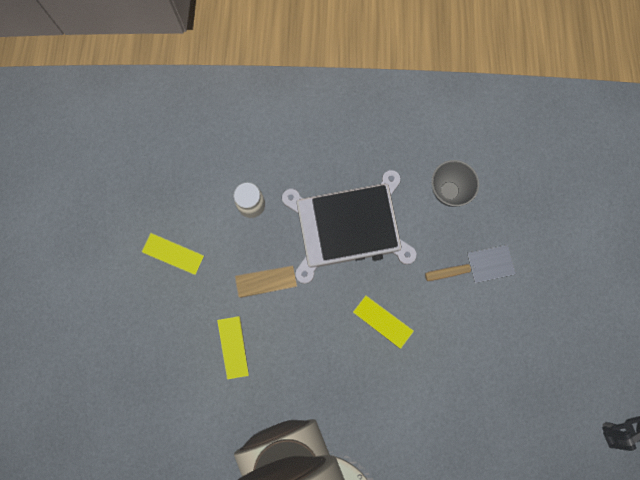

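The top view has the wedge at about (267,281) with its thin end to the right, and the short foot's lug at (305,273). The jar is at (248,197), the bowl at (455,184) and the spatula at (470,268). The three yellow decoys sit around them.

```bash
cat > h.py <<'E'
import cv2,numpy as np
def ray(im,uv):
    p=cv2.undistortPoints(np.array([[uv]],float),im["mtx"],np.array(im["D"]))[0,0]
    R=cv2.Rodrigues(np.array(im["rvec"]))[0]; t=np.array(im["tvec"]).ravel()
    return -R.T@t, R.T@np.array([p[0],p[1],1])
def cast(im,uv,z):
    c,d=ray(im,uv); return c+d*(z-c[2])/d[2]
def tri(a,ua,b,ub):
    c1,d1=ray(a,ua);c2,d2=ray(b,ub)
    k=np.linalg.lstsq(np.c_[d1,-d2],c2-c1,rcond=None)[0]
    p,q=c1+d1*k[0],c2+d2*k[1]; return (p+q)/2,np.linalg.norm(p-q)
def proj(im,P):
    return cv2.projectPoints(np.array(P,float).reshape(-1,3),np.array(im["rvec"]),np.array(im["tvec"]),im["mtx"],np.array(im["D"]))[0][:,0]
def wood(im,box):
    x0,y0,x1,y1=box
    hsv=cv2.cvtColor(im["pixels"],cv2.COLOR_RGB2HSV)
    m=((hsv[...,0]>8)&(hsv[...,0]<25)&(hsv[...,1]>60)).astype(np.uint8)
    k=np.zeros_like(m);k[y0:y1,x0:x1]=1
    return m*k
E
python3 - <<'E'
from h import *
import pickle
t=pickle.load(open("top0.pkl","rb"));s=pickle.load(open("scene0.pkl","rb"))
m=wood(t,(220,255,310,310)); c=max(cv2.findContours(m,0,1)[0],key=cv2.contourArea)
print(cv2.contourArea(c),cv2.minAreaRect(c),cv2.approxPolyDP(c,3,True)[:,0].tolist())
m=wood(s,(300,185,360,240)); c=max(cv2.findContours(m,0,1)[0],key=cv2.contourArea)
print(cv2.approxPolyDP(c,2,True)[:,0].tolist())
g=t["pixels"][150:320,220:440,::-1]; cv2.imwrite("pics/topz.png",cv2.resize(g,None,fx=3.6,fy=3.5,interpolation=2))
g=s["pixels"][180:330,255:405,::-1]; cv2.imwrite("pics/sz.png",cv2.resize(g,(600,600),interpolation=2))
E
```

```text
1182.0 ((265.5402526855469, 281.22821044921875), (21.72316551208496, 59.029083251953125), 79.99201965332031) [[292, 266], [236, 276], [238, 295], [295, 286]]
[[327, 197], [315, 220], [330, 226], [342, 205], [342, 200]]
```

View pics/topz.png

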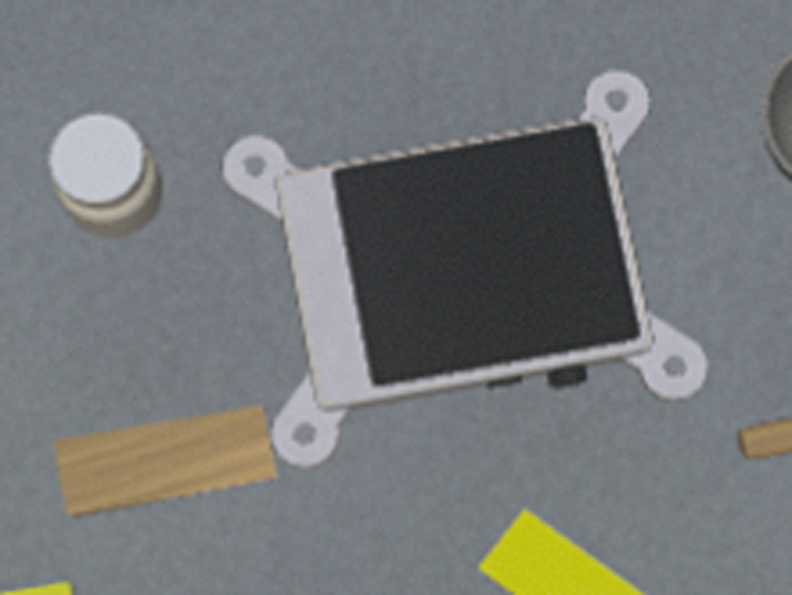

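View pics/sz.png

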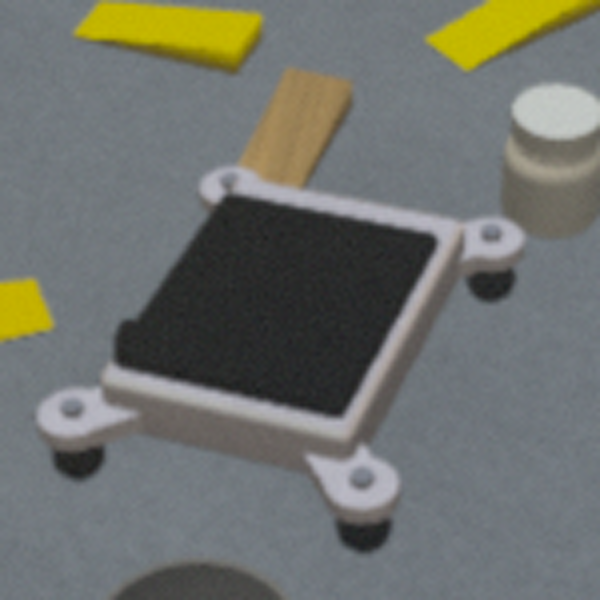

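Run:
```python
from h import *
import pickle
t=pickle.load(open("top0.pkl","rb"));s=pickle.load(open("scene0.pkl","rb"))
T={'short':(304.3,273.8,.041),'ff':(290.4,197,.049),'far':(390.9,178.4,.057),'rr':(407.3,254.4,.049)}
S={'short':(255+229.5/4,180+182/4),'ff':(255+491/4,180+234/4),'far':(255+361/4,180+478/4),'rr':(255+72/4,180+408/4)}
P={}
for k in T:
    P[k]=cast(t,T[k][:2],T[k][2]); print(k,P[k].round(4),[a.round(4) for a in tri(t,T[k][:2],s,S[k])])
ex=(P['far']+P['ff']-P['short']-P['rr'])[:2];ey=(P['short']+P['ff']-P['far']-P['rr'])[:2]
print("yaw",np.arctan2(ex[1],ex[0]),np.arctan2(ey[1],ey[0])-np.pi/2,np.linalg.norm(ex)/2,np.linalg.norm(ey)/2, "c",sum(P.values())/4)
# wedge
m=wood(t,(220,255,310,310))
c=max(cv2.findContours(m,0,1)[0],key=cv2.contourArea)[:,0].astype(float)
for uv,z in [((236,276),.02),((238,295.5),.02),((292.5,266),.0015),((295.8,286),.0015)]:
    print(uv,cast(t,uv,z).round(4))
for uv in [(327,197),(342,200)]: print(cast(s,uv,.02).round(4))
```

```text
short [0.4723 0.0394 0.041 ] [array([0.4735, 0.0399, 0.0345]), np.float64(0.0008)]
ff [0.6283 0.0734 0.049 ] [array([0.6303, 0.074 , 0.0425]), np.float64(0.0003)]
far [ 0.6718 -0.1308  0.057 ] [array([ 0.6737, -0.1313,  0.0515]), np.float64(0.0002)]
rr [ 0.5163 -0.1654  0.049 ] [array([ 0.5178, -0.1656,  0.0438]), np.float64(0.0015)]
yaw 0.21685474096618293 0.21095794762646358 0.15950898289314455 0.2090890331206043 c [ 0.57215002 -0.04583486  0.049     ]
(236, 276) [0.4664 0.1794 0.02  ]
(238, 295.5) [0.4267 0.1729 0.02  ]
(292.5, 266) [0.4936 0.0662 0.0015]
(295.8, 286) [0.4521 0.0576 0.0015]
[0.4284 0.1693 0.02  ]
[0.4676 0.1791 0.02  ]
```

Measured so far:
- **Vibrator:** yaw is about 0.213.
- **Short foot:** ground point is about (0.4746, 0.0384).
- **Wedge:** tip is about (0.473, 0.062) and back about (0.447, 0.176), heading (0.22, -0.975). That is about 3.6 mm to one side of the foot.
- **Push:** about 65 mm.

I'll set the fingers slightly open so they touch the back at two points, then travel high to a spot behind the wedge.

Call:
{"name": "play_rows", "arguments": {"motion": [[0.81, -0.93, 0, 0, 0, 0], [0.81, -0.93, 0, 0, 0, 0], [0.81, -0.93, 0, 0, 0, 0], [0.81, -0.93, 0, 0, 0, 0], [0.81, -0.93, 0, 0, 0, 0], [0.81, -0.93, 0, 0, 0, 0], [0.81, -0.93, 0, 0, 0, 0], [0.81, -0.93, 0, 0, 0, 0], [0.81, -0.93, 0, 0, 0, 0], [0.81, -0.93, 0, 0, 0, 0], [0.81, -0.93, 0, 0, 0, 0], [0.81, -0.93, 0, 0, 0, 0]], "fingers": 15, "newtons": 40}}

```text
time_s: 1.3
tool_pos: [0.3315, -0.1492, 0.2481]
tool_rot: [-3.142, 0.0, 0.414]
ft_force: [-0.2, -1.1, 0.7]
grip_width: 0.0153
```

Call:
{"name": "play_rows", "arguments": {"motion": [[0.81, -0.93, 0, 0, 0, 0], [0.81, -0.93, 0, 0, 0, 0], [0.81, -0.93, 0, 0, 0, 0], [0.81, -0.93, 0, 0, 0, 0], [0.81, -0.93, 0, 0, 0, 0], [0.81, -0.93, 0, 0, 0, 0], [0.81, -0.93, 0, 0, 0, 0], [0.81, -0.93, 0, 0, 0, 0], [0.81, -0.93, 0, 0, 0, 0], [0.81, -0.93, 0, 0, 0, 0], [0.81, -0.93, 0, 0, 0, 0], [0.81, -0.93, 0, 0, 0, 0]]}}

```text
time_s: 2.5
tool_pos: [0.4436, 0.2001, 0.248]
tool_rot: [-3.138, 0.001, 0.422]
ft_force: [-0.8, -0.5, -0.4]
grip_width: 0.015
```

Call:
{"name": "play_rows", "arguments": {"motion": [[0, 0, 0, 0, 0, -1], [0, 0, 0, 0, 0, -1], [0, 0, 0, 0, 0, -1], [0, 0, 0, 0, 0, -1], [0, 0, 0, 0, 0, -1], [0, 0, 0, 0, 0, -1], [0, 0, 0, 0, 0, -1], [0, 0, 0, 0, 0, -1], [0, 0, 0, 0, 0, -1], [0, 0, 0, 0, 0, -0.9], [0, 0, 0, 0, 0, 0], [0, 0, 0, 0, 0, 0]]}}

```text
time_s: 3.7
tool_pos: [0.4436, 0.1985, 0.2481]
tool_rot: [-3.141, -0.003, 1.799]
ft_force: [0.3, 0.2, 0.6]
grip_width: 0.0149
```

Call:
{"name": "play_rows", "arguments": {"motion": [[0.4, -0.06, 0, 0, 0, 0], [0, 0, 1, 0, 0, 0], [0, 0, 1, 0, 0, 0], [0, 0, 1, 0, 0, 0], [0, 0, 1, 0, 0, 0], [0, 0, 1, 0, 0, 0], [0, 0, 1, 0, 0, 0], [0, 0, 1, 0, 0, 0], [0, 0, 1, 0, 0, 0], [0, 0, 0.6, 0, 0, 0], [0, 0, 0.4, 0, 0, 0], [0, 0, 0, 0, 0, 0]]}}

```text
time_s: 4.9
tool_pos: [0.4387, 0.2087, 0.0222]
tool_rot: [-3.139, -0.003, 1.802]
ft_force: [-1.1, -0.1, -0.6]
grip_width: 0.015
```

```bash
cat > snap.py <<'E'
import sys,pickle,cv2
from rig import ctrl,vision
n=sys.argv[1]
s=ctrl.read_state(); print(s["tool_pos"].round(4),s["ft_force"].round(2),s["time_s"])
for c,(x0,y0,x1,y1) in {"top":(210,150,430,320),"scene":(255,170,405,320)}.items():
    im=vision.get_image(c); pickle.dump(im,open(f"{c}{n}.pkl","wb"))
    g=im["pixels"][y0:y1,x0:x1,::-1]; g=cv2.resize(g,(792,595) if c=="top" else (600,600),interpolation=2); cv2.imwrite(f"pics/{c}{n}.png",g)
E
python3 snap.py 1
```

```text
[0.4387 0.2087 0.0222] [-1.14 -0.11 -0.59] 4.9
```

View pics/scene1.png

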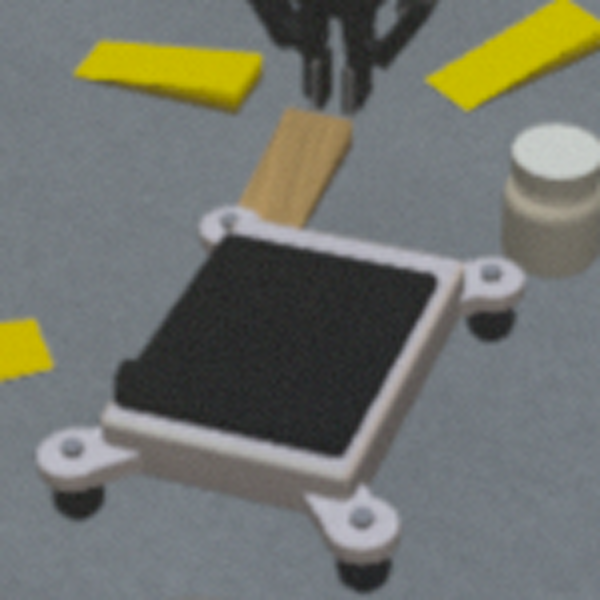

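View pics/top1.png

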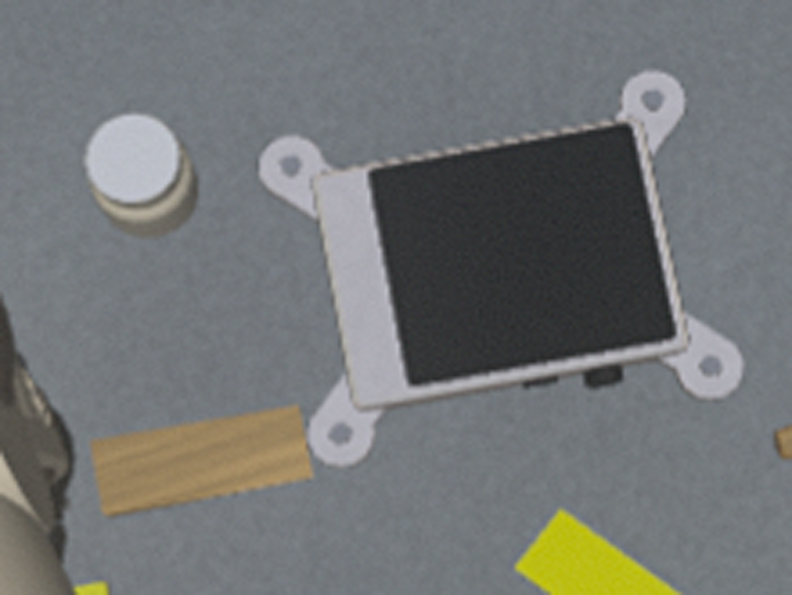

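The fingers are down behind the wedge and clear of it, spanning its back face at scene-crop (317,100) and (350,105). Next I'll push slowly along -tool x.

Call:
{"name": "play_rows", "arguments": {"motion": [[-0.2, 0, 0, 0, 0, 0], [-0.2, 0, 0, 0, 0, 0], [-0.2, 0, 0, 0, 0, 0], [-0.12, 0, 0, 0, 0, 0], [-0.12, 0, 0, 0, 0, 0], [-0.12, 0, 0, 0, 0, 0], [-0.12, 0, 0, 0, 0, 0], [-0.12, 0, 0, 0, 0, 0], [-0.12, 0, 0, 0, 0, 0], [-0.12, 0, 0, 0, 0, 0], [0, 0, 0, 0, 0, 0]]}}

```text
time_s: 6.1
tool_pos: [0.4478, 0.1737, 0.0232]
tool_rot: [-3.141, -0.004, 1.802]
ft_force: [-1.4, 2.6, 0.8]
grip_width: 0.015
```

```bash
python3 snap.py 2
```

```text
[0.4478 0.1737 0.0232] [-1.37  2.57  0.79] 6.1
```

View pics/scene2.png

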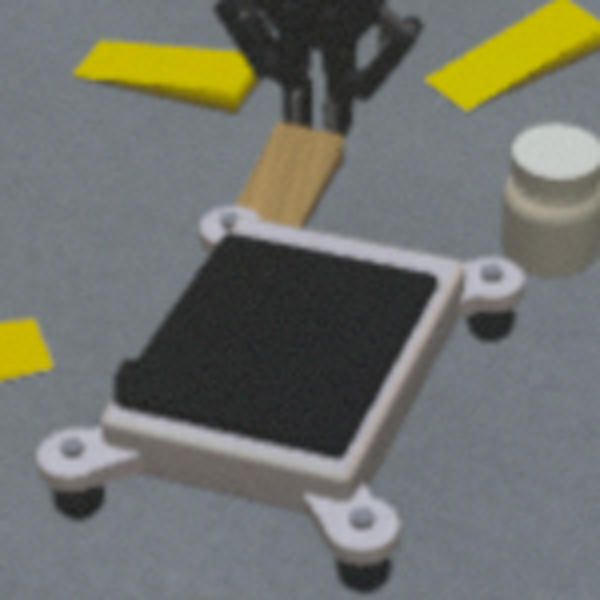

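View pics/top2.png

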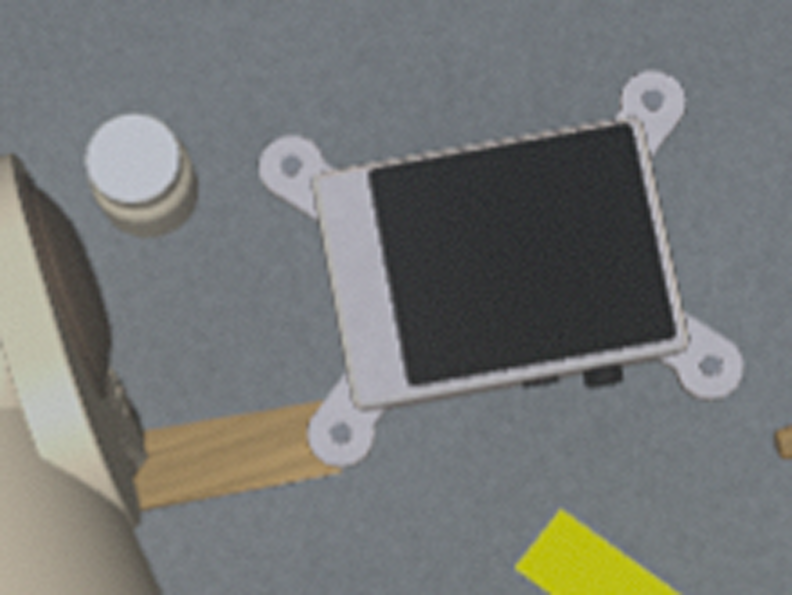

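Run:
```python
from h import *
import pickle
t0=pickle.load(open("top1.pkl","rb"));t=pickle.load(open("top2.pkl","rb"))
for im,uv in [(t0,(210+312/3.6,150+477/3.5)),(t,(210+345/3.6,150+471/3.5))]: print(cast(im,uv,.0015).round(4))
for n in (1,2):
    s=pickle.load(open(f"scene{n}.pkl","rb"))
    m=wood(s,(300,185,360,240)); c=max(cv2.findContours(m,0,1)[0],key=cv2.contourArea)
    for p in cv2.approxPolyDP(c,2,True)[:,0].tolist(): print(n,p,cast(s,p,.02).round(4))
```

```text
[0.4516 0.0558 0.0015]
[0.4557 0.0371 0.0015]
1 [327, 197] [0.4284 0.1693 0.02  ]
1 [315, 220] [0.4564 0.0754 0.02  ]
1 [330, 226] [0.4997 0.0759 0.02  ]
1 [342, 205] [0.4789 0.1614 0.02  ]
1 [342, 200] [0.4676 0.1791 0.02  ]
2 [326, 200] [0.4334 0.1573 0.02  ]
2 [315, 220] [0.4564 0.0754 0.02  ]
2 [330, 226] [0.4997 0.0759 0.02  ]
2 [340, 209] [0.4836 0.1449 0.02  ]
2 [340, 203] [0.4702 0.1657 0.02  ]
```

The wedge moved about 13–17 mm and stayed straight. The tip is now about 3–7 mm short of the foot, so I'll keep pushing.

Call:
{"name": "play_rows", "arguments": {"motion": [[-0.12, 0, 0, 0, 0, 0], [-0.12, 0, 0, 0, 0, 0], [-0.12, 0, 0, 0, 0, 0], [-0.12, 0, 0, 0, 0, 0], [-0.12, 0, 0, 0, 0, 0], [-0.12, 0, 0, 0, 0, 0]]}}

```text
time_s: 6.8
tool_pos: [0.4519, 0.1568, 0.0232]
tool_rot: [-3.141, -0.005, 1.803]
ft_force: [-1.5, 7.5, 1.4]
grip_width: 0.0148
```

Call:
{"name": "play_rows", "arguments": {"motion": [[-0.1, 0, 0, 0, 0, 0], [-0.1, 0, 0, 0, 0, 0], [-0.1, 0, 0, 0, 0, 0], [-0.1, 0, 0, 0, 0, 0]]}}

```text
time_s: 7.2
tool_pos: [0.4542, 0.1471, 0.0232]
tool_rot: [-3.141, -0.005, 1.803]
ft_force: [-1.0, 6.9, 1.1]
grip_width: 0.0151
```

Call:
{"name": "play_rows", "arguments": {"motion": [[-0.1, 0, 0, 0, 0, 0], [-0.1, 0, 0, 0, 0, 0], [-0.1, 0, 0, 0, 0, 0], [0, 0, 0, 0, 0, 0]]}}

```text
time_s: 7.6
tool_pos: [0.456, 0.1392, 0.0232]
tool_rot: [-3.141, -0.004, 1.802]
ft_force: [-1.1, 3.9, 1.8]
grip_width: 0.0155
```

```bash
python3 snap.py 3
```

```text
[0.456  0.1392 0.0232] [-1.13  3.91  1.85] 7.6
```

View pics/scene3.png

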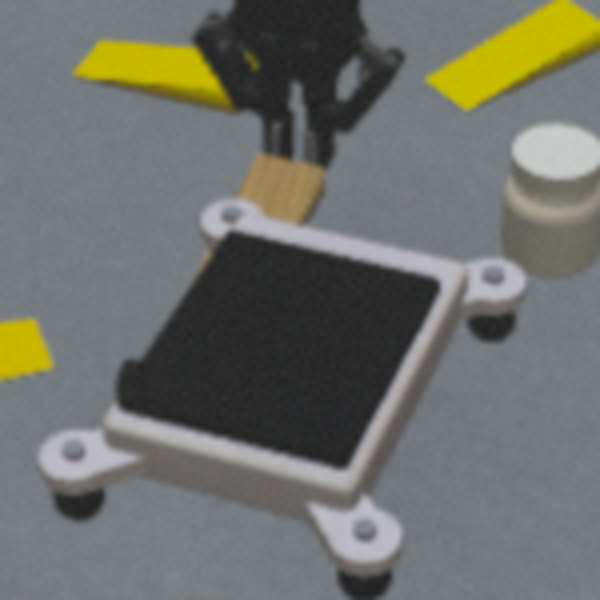

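View pics/top3.png

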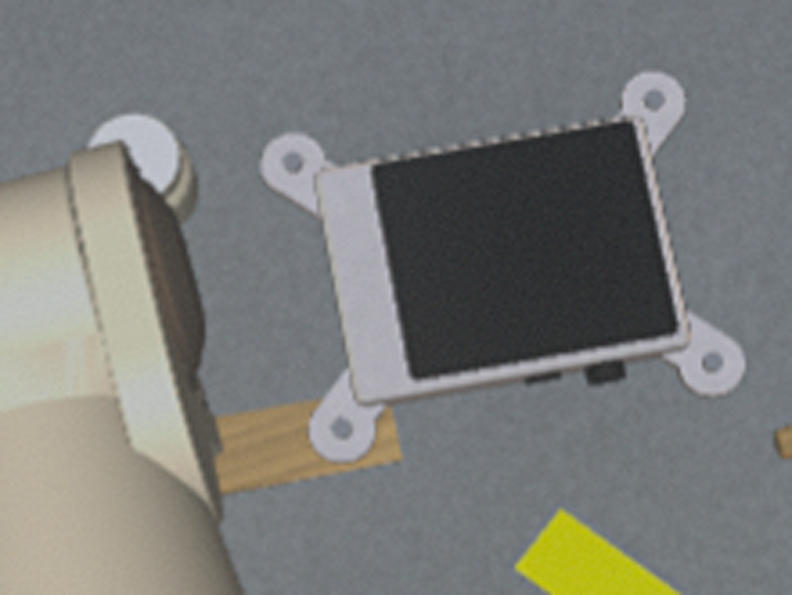

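The foot is riding on the wedge, about 29–31 mm in, and the far corner has come down from (361,518) to (364,530) in the scene crop. I'll go on in small steps and watch the force.

Call:
{"name": "play_rows", "arguments": {"motion": [[-0.08, 0, 0, 0, 0, 0], [-0.08, 0, 0, 0, 0, 0], [-0.08, 0, 0, 0, 0, 0]]}}

```text
time_s: 8.0
tool_pos: [0.4573, 0.1339, 0.0232]
tool_rot: [-3.141, -0.005, 1.803]
ft_force: [-1.1, 7.7, 1.9]
grip_width: 0.0152
```

Call:
{"name": "play_rows", "arguments": {"motion": [[-0.08, 0, 0, 0, 0, 0], [-0.08, 0, 0, 0, 0, 0]]}}

```text
time_s: 8.2
tool_pos: [0.4582, 0.1302, 0.0232]
tool_rot: [-3.141, -0.005, 1.803]
ft_force: [-1.9, 10.2, 2.1]
grip_width: 0.0154
```

```bash
python3 snap.py 4
cat > lev.py <<'E'
from h import *
import pickle,sys
# screw centroids: darker spot inside white lug; seeds refined by intensity dip
Ts={'short':(304.3,273.8),'ff':(290.4,197),'far':(390.9,178.4),'rr':(407.3,254.4)}
Ss={'short':(312.2,224.7),'ff':(377.5,238),'far':(345.2,300),'rr':(273,282)}
def ref(im,uv):
    g=cv2.cvtColor(im["pixels"],cv2.COLOR_RGB2GRAY).astype(float)
    u,v=uv
    for _ in range(6):
        x,y=int(round(u)),int(round(v)); r=3
        yy,xx=np.mgrid[y-r:y+r+1,x-r:x+r+1]; ok=(xx-u)**2+(yy-v)**2<=9.5
        p=g[y-r:y+r+1,x-r:x+r+1]; w=np.clip(np.percentile(p[ok],75)-p,0,None)*ok
        u,v=(w*xx).sum()/w.sum(),(w*yy).sum()/w.sum()
    return u,v
for n in sys.argv[1:]:
    t=pickle.load(open(f"top{n}.pkl","rb"));s=pickle.load(open(f"scene{n}.pkl","rb"))
    o={}
    for k in Ts:
        a,b=ref(t,Ts[k]),ref(s,Ss[k]); o[k],e=tri(t,a,s,b); print(n,k,np.round(a,1),np.round(b,1),(o[k]*1e3).round(1),round(e*1e3,1))
    print(n,"far-short",(o['far']-o['short'])[2]*1e3,"ff-rr",(o['ff']-o['rr'])[2]*1e3,"centre",(sum(o.values())/4*1e3).round(1))
E
python3 lev.py 0 1 3 4
```

```text
[0.4582 0.1302 0.0232] [-1.94 10.25  2.06] 8.2
0 short [304.3 273.6] [312.5 230.2] [474.9  39.8  21.2] 1.4
0 ff [290.5 196.9] [377.4 238.3] [629.9  73.6  43.4] 0.4
0 far [390.8 178.5] [345.1 299.9] [ 673.7 -131.4   50.6] 0.4
0 rr [406.6 254.3] [272.7 282.2] [ 517.5 -164.9   42.7] 0.2
0 far-short 29.366640345611096 ff-rr 0.6792346854216369 centre [574.  -45.7  39.4]
1 short [304.3 273.6] [312.4 230.3] [474.9  39.7  20.9] 1.7
1 ff [290.4 197. ] [377.4 238.3] [629.9  73.7  43.3] 0.3
1 far [390.8 178.6] [345.1 299.9] [ 673.5 -131.3   50.3] 0.2
1 rr [406.6 254.4] [272.8 282.2] [ 517.5 -164.9   42.7] 0.0
1 far-short 29.441165027149772 ff-rr 0.5233753628661741 centre [573.9 -45.7  39.3]
3 short [304.7 272.1] [312.2 223.6] [475.3  38.4  42.3] 0.5
3 ff [291.3 196.2] [377.9 238.8] [631.6  72.2  43.6] 0.3
3 far [390.9 178.3] [345.9 302.9] [ 676.2 -132.3   44.1] 0.4
3 rr [406.9 253.3] [273.1 282.9] [ 519.5 -165.7   42.5] 0.7
3 far-short 1.848879559353922 ff-rr 1.0953472376306062 centre [575.6 -46.8  43.1]
4 short [304.7 272. ] [312.4 223.2] [475.6  38.6  43.4] 0.2
4 ff [291.3 196. ] [378.1 238.8] [632.1  72.2  43.6] 0.5
4 far [391.  178.3] [345.9 303.6] [ 676.6 -132.7   42.8] 0.6
4 rr [407.  253.6] [273.1 283. ] [ 519.2 -165.8   42. ] 0.2
4 far-short -0.6203322678842715 ff-rr 1.5615076619360235 centre [575.9 -46.9  43. ]
```

View pics/top4.png

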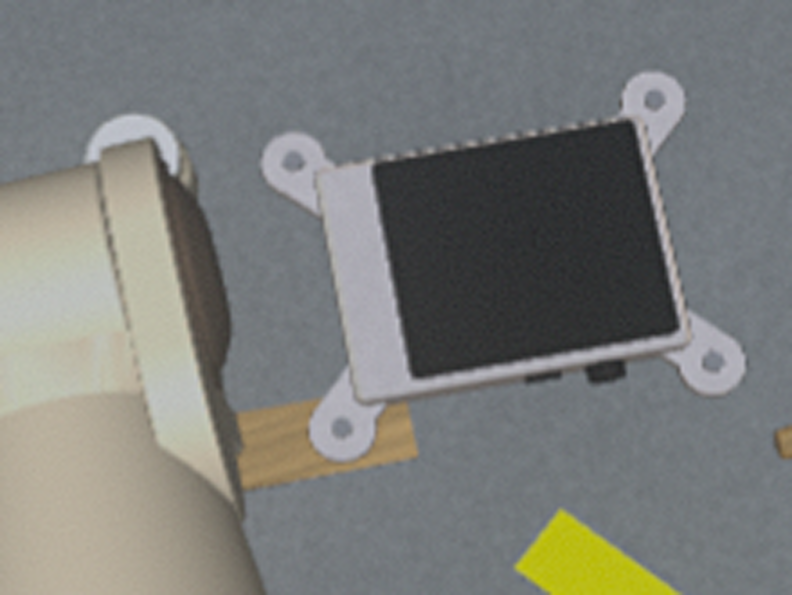

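Run:
```python
from h import *
import pickle
for n,c1,c2,sc in [(3,(401,459.5),None,(304.7,272.1)),(4,(417.5,457.5),(411,402),(304.7,272.0))]:
    t=pickle.load(open(f"top{n}.pkl","rb"))
    d=np.array([.226,-.974]);nn=np.array([.974,.226])
    f=cast(t,sc,.049)[:2]; 
    a=cast(t,(210+c1[0]/3.6,150+c1[1]/3.5),.0015)[:2]; print(n,"foot",f,"corner in",(a-f)@d,(a-f)@nn)
    if c2: b=cast(t,(210+c2[0]/3.6,150+c2[1]/3.5),.0015)[:2]; print((b-f)@d,(b-f)@nn,np.linalg.norm(b-a))
    # pixel row profile along wedge axis off the lug
```

```text
3 foot [0.47451383 0.0383497 ] corner in 0.02974004817659179 -0.01818963964486874
4 foot [0.47471403 0.03835718] corner in 0.03920409774107614 -0.01908050728753488
0.04204980496509974 0.014145272686919787 0.033351557106878434
```

The foot is about 39–40 mm in and almost level, with 10 N of push. I'll add a couple of 1 mm steps.

Call:
{"name": "play_rows", "arguments": {"motion": [[-0.04, 0, 0, 0, 0, 0], [-0.04, 0, 0, 0, 0, 0]]}}

```text
time_s: 8.5
tool_pos: [0.4585, 0.1287, 0.0232]
tool_rot: [-3.141, -0.006, 1.803]
ft_force: [-2.6, 11.7, 2.1]
grip_width: 0.0154
```

```bash
python3 snap.py 5;python3 lev.py 5
```

```text
[0.4585 0.1287 0.0232] [-2.57 11.7   2.13] 8.5
5 short [304.7 271.8] [312.4 223.2] [475.8  38.4  43.7] 0.4
5 ff [291.2 196. ] [378.1 238.9] [632.2  72.3  43.5] 0.2
5 far [391.  178.3] [345.9 303.7] [ 676.6 -132.8   42.6] 0.7
5 rr [407.7 253.3] [273.1 283. ] [ 519.8 -166.8   43.1] 0.3
5 far-short -1.1077525245277164 ff-rr 0.420617717000471 centre [576.1 -47.2  43.2]
```

Run:
```python
from h import *
import pickle
s=pickle.load(open("scene5.pkl","rb"))
def Rv(v,a): return cv2.Rodrigues(np.array(v)*a)[0]
cs=[(-.08,.105),(.08,-.105)]
yaw=.213;Rz=Rv((0,0,1.),yaw)
ax=np.array([.08,.105,0]);ax/=np.linalg.norm(ax)
for h in (0,6,7,7.5,8,8.5,9):   # mm lift of short foot
    a=(h-8)/132*1e-0
    R=Rv(ax,a)
    out=[]
    for x,y in cs:
        p=Rz@(R@np.array([x,y,.049]))+np.array([.5725,-.0462,0]); out+= [proj(s,p)[0].round(2).tolist(),round(p[2],4)]
    print(h,out)
```

```text
0 [[310.94, 222.58], np.float64(0.0412), [343.85, 296.74], np.float64(0.0566)]
6 [[311.28, 221.08], np.float64(0.0471), [344.5, 299.5], np.float64(0.0509)]
7 [[311.34, 220.84], np.float64(0.048), [344.6, 299.95], np.float64(0.05)]
7.5 [[311.37, 220.72], np.float64(0.0485), [344.65, 300.18], np.float64(0.0495)]
8 [[311.41, 220.6], np.float64(0.049), [344.7, 300.4], np.float64(0.049)]
8.5 [[311.44, 220.48], np.float64(0.0495), [344.75, 300.63], np.float64(0.0485)]
9 [[311.47, 220.36], np.float64(0.05), [344.8, 300.85], np.float64(0.048)]
```

The screws show the short foot lifted about 8.3 ± 0.3 mm, so the vibrator is level. The lean has stopped changing and the push force is at 12 N, so it is seated. I'll back off, rise, and go over to the check corner at (0.6335, -0.104).

Call:
{"name": "play_rows", "arguments": {"motion": [[0.3, 0, 0, 0, 0, 0], [0.7, 0, 0, 0, 0, 0], [0, 0, -1, 0, 0, 0], [0, 0, -1, 0, 0, 0], [0, 0, -1, 0, 0, 0], [0, 0, -1, 0, 0, 0], [0, 0, -1, 0, 0, 0], [0, 0, -1, 0, 0, 0], [0, 0, -1, 0, 0, 0], [0, 0, 0, 0, 0, 0]], "fingers": 0}}

```text
time_s: 9.6
tool_pos: [0.4543, 0.1513, 0.2013]
tool_rot: [3.138, -0.002, 1.802]
ft_force: [0.0, -0.4, -0.6]
grip_width: -0.0001
```

Call:
{"name": "play_rows", "arguments": {"motion": [[-0.97, 0.39, 0, 0, 0, 0], [-0.97, 0.39, 0, 0, 0, 0], [-0.97, 0.39, 0, 0, 0, 0], [-0.97, 0.39, 0, 0, 0, 0], [-0.97, 0.39, 0, 0, 0, 0], [-0.97, 0.39, 0, 0, 0, 0], [-0.97, 0.39, 0, 0, 0, 0], [-0.97, 0.39, 0, 0, 0, 0], [-0.97, 0.39, 0, 0, 0, 0], [-0.97, 0.39, 0, 0, 0, 0], [-0.97, 0.39, 0, 0, 0, 0], [-0.97, 0.39, 0, 0, 0, 0]]}}

```text
time_s: 10.8
tool_pos: [0.6341, -0.1063, 0.1959]
tool_rot: [-3.139, -0.003, 1.802]
ft_force: [-0.4, -0.2, -0.5]
grip_width: 0.0001
```

Call:
{"name": "play_rows", "arguments": {"motion": [[0, 0, 0, 0, 0, 0], [0, 0, 0, 0, 0, 0]]}}

```text
time_s: 11.0
tool_pos: [0.6336, -0.1055, 0.1958]
tool_rot: [-3.139, -0.004, 1.801]
ft_force: [0.4, 0.0, 1.0]
grip_width: 0.0002
```

```bash
python3 snap.py 6;python3 lev.py 6
```

```text
[ 0.6336 -0.1055  0.1958] [0.42 0.02 0.99] 11.0
6 short [304.8 271.8] [312.4 223.2] [475.7  38.3  43.8] 0.2
6 ff [291.2 196. ] [378.1 238.9] [632.1  72.4  43.4] 0.2
6 far [386.9 176.6] [345.9 303.6] [ 677.8 -127.2   39.8] 8.8
6 rr [407.2 253.3] [273.1 283. ] [ 519.6 -166.1   42.6] 0.3
6 far-short -3.9221042445579113 ff-rr 0.8598578381641686 centre [576.3 -45.7  42.4]
```

View pics/scene6.png

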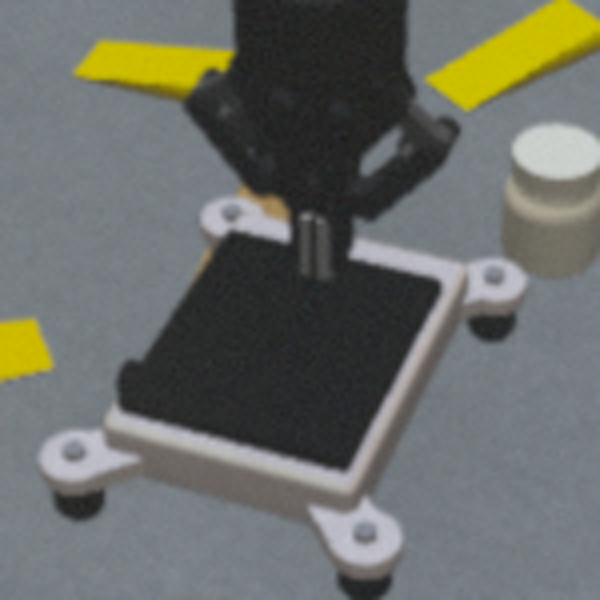

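View pics/top6.png

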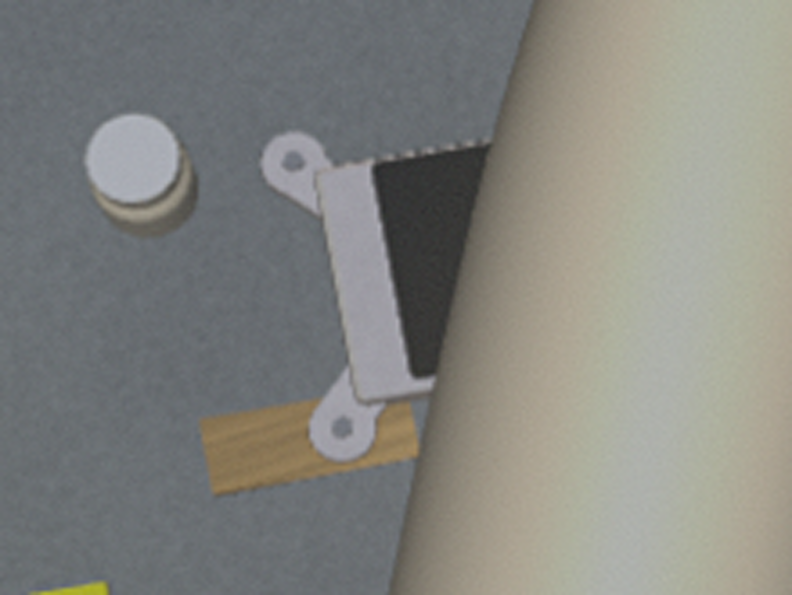

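The tool is above the check corner, and the vibrator stayed level after release. The wedge's back edge is now visible in the top crop, from (201,420) to (214,493), so I can check how far in the foot is.

Run:
```python
from h import *
import pickle
t=pickle.load(open("top6.pkl","rb"));t0=pickle.load(open("top1.pkl","rb"))
d=np.array([.226,-.974])
f=cast(t,(304.75,271.8),.049)[:2]
m=wood(t,(220,250,330,310));c=max(cv2.findContours(m,0,1)[0],key=cv2.contourArea)
print(cv2.approxPolyDP(c,2,True)[:,0].tolist())
b=[cast(t,(210+x/3.6,150+y/3.5),.02)[:2] for x,y in [(201,420),(214,493)]]
B=sum(b)/2; print(f,B,(f-B)@d, np.linalg.norm(b[0]-b[1]))
b0=[cast(t0,(210+x/3.6,150+y/3.5),.02)[:2] for x,y in [(91,441),(105,516)]]
B0=sum(b0)/2; print("travel",(B-B0)@d)
e=[cast(t0,(210+x/3.6,150+y/3.5),.0015)[:2] for x,y in [(299,405),(312,477)]]
print("len0",(sum(e)/2-B0)@d, "tip0 to foot",([.4746,.0384]-sum(e)/2)@d)
```

```text
[[323, 265], [317, 266], [313, 278], [308, 282], [301, 282], [295, 276], [298, 264], [268, 269], [266, 276], [269, 290], [325, 280]]
[0.47511748 0.03827304] [0.45948914 0.11429743] 0.07757976168175093 0.04347801861386467
travel 0.06307426042254052
len0 0.11856201855442748 tip0 to foot 0.02185139214072122
```

The foot is 41–42 mm in, as wanted. Next is the press.

Call:
{"name": "play_rows", "arguments": {"motion": [[0, 0, 0.8, 0, 0, 0], [0, 0, 0.8, 0, 0, 0], [0, 0, 0.8, 0, 0, 0], [0, 0, 0.8, 0, 0, 0], [0, 0, 0.5, 0, 0, 0], [0, 0, 0.2, 0, 0, 0], [0, 0, 0.1, 0, 0, 0], [0, 0, 0, 0, 0, 0]]}}

```text
time_s: 11.9
tool_pos: [0.6339, -0.1048, 0.0977]
tool_rot: [3.142, -0.003, 1.802]
ft_force: [-0.0, -0.1, 0.4]
grip_width: 0.0001
```

Call:
{"name": "play_rows", "arguments": {"motion": [[0, 0, 0.06, 0, 0, 0], [0, 0, 0.06, 0, 0, 0]]}}

```text
time_s: 12.1
tool_pos: [0.6341, -0.105, 0.0948]
tool_rot: [3.141, -0.003, 1.802]
ft_force: [0.2, -0.6, -0.4]
grip_width: -0.0
```

Call:
{"name": "play_rows", "arguments": {"motion": [[0, 0, 0.06, 0, 0, 0], [0, 0, 0.06, 0, 0, 0]]}}

```text
time_s: 12.3
tool_pos: [0.6338, -0.1049, 0.0911]
tool_rot: [-3.141, -0.003, 1.802]
ft_force: [0.0, -0.2, -0.1]
grip_width: 0.0002
```

Call:
{"name": "play_rows", "arguments": {"motion": [[0, 0, 0.04, 0, 0, 0]]}}

```text
time_s: 12.4
tool_pos: [0.6339, -0.1049, 0.0907]
tool_rot: [-3.142, -0.003, 1.802]
ft_force: [-3.4, 1.1, 8.8]
grip_width: -0.0002
```

Call:
{"name": "play_rows", "arguments": {"motion": [[0, 0, 0.02, 0, 0, 0], [0, 0, 0, 0, 0, 0], [0, 0, 0, 0, 0, 0], [0, 0, 0, 0, 0, 0], [0, 0, 0, 0, 0, 0]]}}

```text
time_s: 12.9
tool_pos: [0.6338, -0.1049, 0.0907]
tool_rot: [3.141, -0.003, 1.802]
ft_force: [-3.0, 0.1, 6.5]
grip_width: -0.0002
```

```bash
python3 snap.py 7;python3 lev.py 7
```

```text
[ 0.6338 -0.1049  0.0907] [-3.04  0.1   6.54] 12.9
7 short [304.7 271.9] [318.1 223.4] [480.9  43.   40.3] 12.6
7 ff [291.2 196. ] [378. 239.] [632.1  72.3  43.3] 0.1
7 far [386.5 176.5] [345.9 303.7] [ 677.9 -126.7   39.2] 9.4
7 rr [411.1 254.8] [273.1 283.1] [ 519.  -171.    45.3] 7.1
7 far-short -1.093378403973333 ff-rr -2.019609496534347 centre [577.5 -45.6  42. ]
```

Under 6.5–9 N the far screw went only from 303.6 to 303.7 in the scene view, so there is no rocking. I'll press slightly harder and hold, then lift off.

Call:
{"name": "play_rows", "arguments": {"motion": [[0, 0, 0.03, 0, 0, 0], [0, 0, 0, 0, 0, 0], [0, 0, 0, 0, 0, 0], [0, 0, 0, 0, 0, 0], [0, 0, 0, 0, 0, 0], [0, 0, 0, 0, 0, 0]]}}

```text
time_s: 13.6
tool_pos: [0.6339, -0.1049, 0.0906]
tool_rot: [3.141, -0.003, 1.802]
ft_force: [-4.3, 1.1, 10.4]
grip_width: 0.0002
```

Call:
{"name": "play_rows", "arguments": {"motion": [[0, 0, -0.2, 0, 0, 0], [0, 0, -0.6, 0, 0, 0], [0, 0, -1, 0, 0, 0], [0, 0, -1, 0, 0, 0], [0, 0, -1, 0, 0, 0], [0, 0, -1, 0, 0, 0], [0, 0, -1, 0, 0, 0]]}}

```text
time_s: 14.3
tool_pos: [0.6338, -0.1053, 0.2359]
tool_rot: [3.142, -0.003, 1.802]
ft_force: [0.4, 0.2, -0.4]
grip_width: 0.0003
```

Call:
{"name": "play_rows", "arguments": {"motion": [[-1, -0.2, 0, 0, 0, 0], [-1, -0.2, 0, 0, 0, 0], [-1, -0.2, 0, 0, 0, 0], [-1, -0.2, 0, 0, 0, 0], [-1, -0.5, 0, 0, 0, 0], [-1, -0.5, 0, 0, 0, 0], [-1, -0.5, 0, 0, 0, 0], [-1, -0.5, 0, 0, 0, 0], [-1, -0.5, 0, 0, 0, 0], [-1, -0.5, 0, 0, 0, 0], [-1, -0.5, 0, 0, 0, 0], [-1, -0.5, 0, 0, 0, 0]]}}

```text
time_s: 15.5
tool_pos: [0.5855, -0.4259, 0.2338]
tool_rot: [-3.141, -0.003, 1.802]
ft_force: [-0.1, -0.2, 0.6]
grip_width: 0.0002
```

Call:
{"name": "play_rows", "arguments": {"motion": [[0, -0.8, 0, 0, 0, 0], [0, -0.8, 0, 0, 0, 0], [0, -0.8, 0, 0, 0, 0], [0, -0.8, 0, 0, 0, 0], [0, -0.8, 0, 0, 0, 0], [0, -0.8, 0, 0, 0, 0], [0, 0, 0, 0, 0, 0], [0, 0, 0, 0, 0, 0]]}}

```text
time_s: 16.3
tool_pos: [0.4692, -0.4526, 0.2339]
tool_rot: [3.141, -0.003, 1.802]
ft_force: [-0.2, -0.0, 0.6]
grip_width: -0.0001
```

```bash
python3 snap.py 8;python3 lev.py 8; python3 -c "
import pickle,cv2
cv2.imwrite('pics/full8.png',pickle.load(open('top8.pkl','rb'))['pixels'][:,:,::-1])"
```

```text
[ 0.4692 -0.4526  0.2339] [-0.15 -0.04  0.63] 16.3
8 short [304.8 271.8] [312.4 223.2] [475.9  38.3  43.7] 0.3
8 ff [291.3 196. ] [378.1 238.9] [632.2  72.2  43.6] 0.4
8 far [390.9 178.3] [345.9 303.7] [ 676.6 -132.7   42.4] 0.6
8 rr [407.7 253.2] [273.1 283. ] [ 519.9 -166.9   43.2] 0.2
8 far-short -1.3629639380355885 ff-rr 0.42027096016461485 centre [576.1 -47.3  43.2]
```

View pics/full8.png

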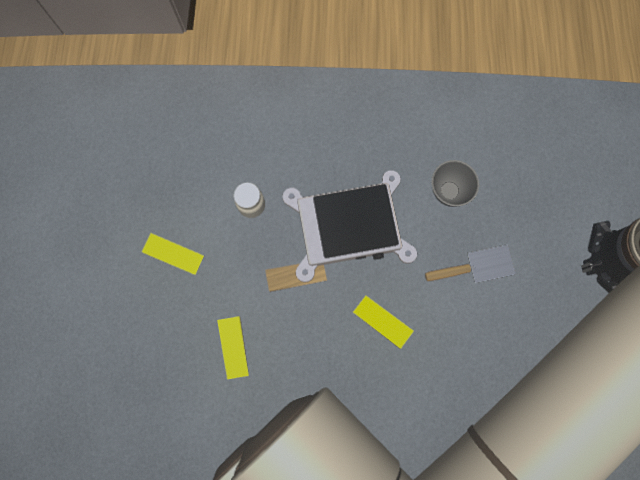

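View pics/scene8.png

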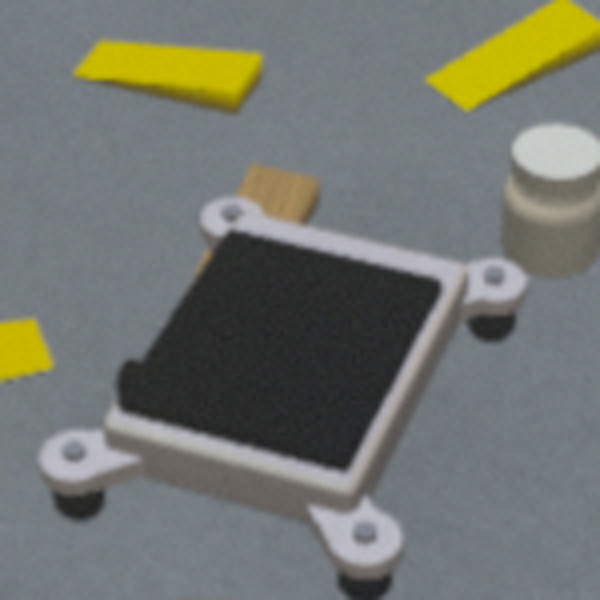

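The screws sit at the same pixels before, during and after the press, and the bystanders haven't moved. The arm is clear, so I'm handing in.

```bash
python3 -c "
from rig import close_job
print(close_job())"
```

```text
the job is handed in; nothing more can be done
None
```

The vibrator now stands level on the wedge and did not rock when I pressed the opposite corner. I handed the job in at about 16 s of the 48 s allowed.

- **Push:** I pushed the wedge about 63 mm with two fingertips on its back face. The short foot now stands about 41–42 mm in from the thin end. The push force rose to about 12 N at the end, which suggested it was seated, so I stopped there.
- **Press check:** I pressed within a few mm of the check corner, with about 6.5–10.4 N downward for roughly a second. The far-corner screw moved at most 0.1 pixel and the tool height held to 0.1 mm. The screws were in the same place after I lifted off.
- **Surroundings:** In the last top picture the bowl, spatula, jar and yellow wedges look unmoved. The arm was clear with no contact force.

**Disagreement:** my two level measurements differ slightly. The far screw's pixel shift gives a lift of about 8.3 mm against the 8 mm needed. Triangulating the screws puts the short corner about 1 mm higher than the far one. That method's start reading relied on a screw position picked by eye, so I trusted the pixel shift and the wedge depth.

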